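# Roll a flask cap up to the lamp and start the exposure

## Robot

A 6-joint arm with a two-finger parallel gripper is mounted at the origin on the work surface. World frame = base frame: x ahead of the robot, y to its left, z up, the work surface at z = 0. Lengths are in m, angles in degrees, forces in N, time in s.
With the tool pointing down it reaches from about 0.25 to 0.725 m from the base axis. Payload 9.7 kg.
Tool frame: the origin (TCP) lies midway between the tips of the shut fingers; the grasp point (between the pads) lies 19 mm behind it; z points along the fingers, y is the line along which they close (so a half turn about z gives the same grasp; the last joint's range is limited). The gripper opens to 85 mm and grips with 20 to 120 N. Pads are 22 mm wide; open, the fingers measure 114 mm over their backs; the gripper's body (76 mm by 85 mm) begins 54 mm behind the grasp point. The pads swing forward as they close: fully open they stand 13 mm farther back than shut.
Start: joints at [-69.5, 4.979, 10.078, 95.1, 0, 90], TCP at [0.193, -0.515, 0.231] pointing down, gripper open.
Joint ranges: [-179.16, 179.16], [-48.56, 103.87], [-65.8, 70.77], [-126.05, 130.52], [-82.76, 87.17], [-180, 180]. Speed limits (degrees/s): [127.2, 127.2, 147.25, 180, 180, 180].

## Interface

Orientations are given as [roll, pitch, yaw] about the fixed x, y, z axes, in that order (R = Rz(yaw) Ry(pitch) Rx(roll)).
In Python, from workcell import bot gives the robot as it stands. The module is installed in compiled form; this text tells all that it offers.
- The arm moves only by the tool send_rows, never from a script. Its argument "moves" is one flat list of numbers, 7 for each row, row after row: the shift along the world's x, y, z normalised to -1 to 1, where 1 is 0.025 m, then the turn, a rotation vector about the world's x, y, z normalised to -1 to 1, where 1 is 0.15 rad, then the closure, from -1 (fully open) to 1 (shut), so that 0 is half open. A call has 1 to 8 rows; each row shifts and turns the commanded pose from where the row before left it; what a row does not reach is not made up. A row lasts 1/8 s, in which the tool goes at most 62.5 mm and 10.7 degrees, less where a joint would pass 70% of its speed; a pose out of reach is approached as far as the arm can. A call with a number of a shift or a turn outside -1 to 1 is refused whole. A call with a gripper value outside its range is refused whole. The fingers move at their own pace and stop on an object; "squeeze" is the grip in N (left out, the last holds). Time passes only in rows, so rows that do not move let the fingers close. It gives the time, the measured TCP pose, the force, the opening and the grip force at its end, in the units of the state.
- bot.get_obs(): the state, without advancing time (a new reading comes with each control period).
- bot.camera(name): name is "side" or "top"; returns a dict with "color" (480x640x3 uint8, red, green, blue), "camera_matrix" (3x3 intrinsics, pixels), "R" (3x3) and "t" (3): a world point X has camera coordinates R X + t. Camera axes: x right, y down, z forward; pixel columns grow to the right and rows downward; lengths in m; the calibration is good to about 2 mm. A picture is of the moment at which its call begins. There is no depth.
- bot.job_done(): hands the job in; it is judged then, once.
Trained networks look in the newest picture that a camera, given by its name, has taken for a name from the list of things; names that differ only in an ending like _2 or _b are one class to them, and where a whole thing is asked for, a point or a joint stands for the part that bears it (a point fixed in the world has none). Each returns a list of dicts, best first, with "p" (0 to 1); they miss things now and then, are a little off and sometimes report something else, mostly with a low value. They report only what shows in the picture. A call takes as long as a camera call. They do not tell look-alikes from the thing itself.
- bot.boxes_of(camera, query): "extent" ([left, top, right, bottom] in pixels, round what is visible of it).
- bot.trace(camera, query): "region" (480x640 bool, what is visible of it) and "extent" ([left, top, right, bottom] in pixels, round what is visible of it).
- bot.landmark_of(camera, query): "pixel" ([column, row] in pixels: a listed point, or the origin of a listed thing).
The state is a dict: "time": time; "q": joint angles; "qd": joint speeds; "joint_efforts": joint torques, N m; "ee_pos": TCP position; "tcp_rot": TCP orientation; "wrist_force": force on the tool from outside, world axes, zero at the start; "torque": the same for the moment, N m; "opening": finger opening in m; "grasp_force": force on a finger pad.
Only numpy, scipy, OpenCV 4.12 (cv2) and the standard library are available. Lean on these libraries where they do the work, as an engineer would, in place of code of your own. Each camera call takes 0.05 s, during which the arm holds its last target. There are 200 camera calls.

## Task

With the fingertips, push the bare steel flask cap up its sloped gutter, without picking it up, until it drops into the dip in front of the lamp and stays there by itself once you back off. Then press the green button on the lamp controller all the way down and let it come up again. Leave the blue cap and everything else on the bench where they are.

Things in the scene. Friction and masses are not known exactly. Their poses are not given: they have to be found in the camera images.
- cap_steel: bare steel flask cap with a black base, a closed round drum 60 mm in diameter and 56 mm long, about 110 g, lying on its side in one of the two lanes of the gutter; origin at its centre, its y axis is the axis it rolls about and lies across the gutter (x and z turn as it rolls). It starts at the low end, leaning on the low ledge. Let go halfway up, it rolls back.
- cap_blue: blue flask cap, same size, lying at the low end of the other lane; which cap is in which lane changes; stays where it is. Origin at its centre.
- chute: fixed sloped white gutter, two parallel lanes. Origin on the lane floor's surface level, at the middle rib, 45 mm above the bench; x runs along the lanes uphill (0.12 rad above level), y across, z square to the floor. Lanes are centred at y = +33 and -33 mm, each 62 wide inside, between ribs 4 thick that rise 10 above the floor. White floor (z = 0) from x = -142 to 70 mm.
- low_ledge (a point): middle of the top of the ledge across the low end of the gutter, chute frame x = -139 mm, z = 8 mm; the ledge is 7 mm long along x. A cap leaning on it has its centre at chute x = -115, z = 30 mm.
- dip (a point): middle of the yellow dip, at chute x = 89.5, y = 0, z = -6 mm (the dip's floor; both lanes have a dip). At chute x = 70 the white floor steps down 6 mm into it; it ends at the yellow stop, face at x = 121 mm, 24 mm higher than the white floor. A cap home in the dip has its centre at chute x = 88 to 91, z = 24 mm, and cannot roll back over the step.
- lamp (a point): middle of the top of the black lamp head with violet lights behind the stop, fixed to the gutter: chute x = 129 to 173, y = -66 to 66 mm, top at z = 62 mm (this point at x = 151).
- controller: fixed grey lamp controller box, 110 (x) by 90 (y) mm and 45 mm high, origin under its centre on the bench; green button in the middle of its top. It stands left or right of the gutter, the beaker on the other side.
- start_top (a point): centre of the top of the green button, 36 mm in diameter, 67 mm above the bench when up; it is pressed straight down.
- start (a joint): travel of the green button in m: 0 up, 0.006 fully down; springs back; fully down takes about 5 N.
- beaker: loose open glass beaker, 72 mm in diameter, 90 mm high, origin under its centre; bystander
- flask: loose tall steel flask, 72 mm in diameter, 245 mm high, origin under its centre, on the bench beyond the gutter to the left; bystander
- reagent: loose amber bottle, 64 mm in diameter, 130 mm high, origin under its centre, beyond the gutter; bystander
- jar: loose white jar with an orange lid, 60 mm in diameter, 70 mm high, origin under its centre, beyond the gutter; bystander
- dish: loose clear dish, 90 mm in diameter, 16 mm high, origin under its centre, on the robot's right; bystander
- spatula: loose spatula, 180 mm long along its x, lying on the bench on the robot's left; bystander
There are look-alikes about, which are no part of the job. What is meant by the cap_steel is not yellow, and is the smaller of those in its own colour. What is shaped like the controller but turquoise or yellow is not meant.

How it is judged:
By the outcome, as a careful person would: the job done as asked, in the order asked, and still so for the second after the job is handed in, with the robot touching nothing.
It also fails if it takes over 48 s, if anything falls off the work surface, if the arm or the gripper's body presses on something with over 40 N, if the wrist force passes 120 N, or if a joint passes its speed limit or range.

## Working session

There is one attempt and no reset: what is moved stays moved. The work goes in short steps, Python scripts to look and compute and a tool call to move; the robot and the scene stay as the last step left them, time stands still between calls to the robot, and variables do not carry over. Pictures are saved under pics/ and viewed, at most 10 in all, crops included, and the job is handed in when it is done.

Besides the shell and the picture viewer there is one more tool, called as name(argument=value, ...) on one line, values as JSON. send_rows: Moves the arm, as the interface text tells. Its arguments: {"type":"object","properties":{"moves":{"type":"array"},"squeeze":{"type":"number"}},"required":["moves"]}

```bash
mkdir -p pics; cat > h.py <<'E'
import numpy as np, cv2
from workcell import bot
def ray(c,px):
    K,R,t=map(np.array,(c["camera_matrix"],c["R"],c["t"]))
    d=R.T@np.linalg.solve(K,[px[0],px[1],1.]); return -R.T@t,d
def onz(c,px,z):
    o,d=ray(c,px); return o+d*(z-o[2])/d[2]
def proj(c,X):
    p=np.array(c["camera_matrix"])@(np.array(c["R"])@np.array(X)+np.array(c["t"])); return p[:2]/p[2]
def tri(c1,p1,c2,p2):
    A=[];b=[]
    for c,p in((c1,p1),(c2,p2)):
        o,d=ray(c,p); d/=np.linalg.norm(d); M=np.eye(3)-np.outer(d,d); A.append(M); b.append(M@o)
    return np.linalg.lstsq(np.vstack(A),np.hstack(b),rcond=None)[0]
E
python3 - <<'E'
from h import *
C={}
for n in("top","side"):
    C[n]=c=bot.camera(n); cv2.imwrite(f"pics/{n}0.png",c["color"][:,:,::-1])
    o,d=ray(c,(320,240)); print(n,o.round(3),d.round(3))
    for q in("cap_steel","cap_blue","chute","low_ledge","dip","lamp","controller","start_top"):
        print(n,q,[(np.round(r["pixel"],1).tolist(),round(r["p"],2)) for r in bot.landmark_of(n,q)[:3]])
print(bot.get_obs())
E
```

```text
top [ 0.39  -0.005  1.483] [ 0.095 -0.013 -0.995]
top cap_steel [([374.5, 240.5], 0.94), ([368.2, 321.7], 0.74), ([108.2, 276.8], 0.74)]
top cap_blue [([375.4, 210.6], 0.83), ([285.7, 240.1], 0.68)]
top chute [([322.2, 234.4], 0.6), ([374.3, 211.9], 0.58)]
top low_ledge [([381.0, 231.5], 0.65)]
top dip [([286.1, 237.5], 0.62)]
top lamp [([263.0, 242.4], 0.73), ([371.8, 211.9], 0.73)]
top controller [([454.7, 340.8], 0.83), ([475.3, 199.2], 0.77), ([455.1, 262.5], 0.64)]
top start_top [([457.4, 345.8], 0.69), ([464.3, 264.6], 0.68), ([480.5, 190.0], 0.46)]
side [-0.226  0.684  1.231] [ 0.492 -0.471 -0.732]
side cap_steel [([407.4, 275.7], 0.92), ([349.2, 231.3], 0.77), ([360.2, 298.2], 0.63)]
side cap_blue [([331.0, 218.0], 0.82)]
side chute [([317.5, 254.5], 0.95), ([209.1, 261.8], 0.37)]
side low_ledge [([349.5, 226.9], 0.61), ([278.7, 269.2], 0.24)]
side dip [([292.8, 278.0], 0.58)]
side lamp [([279.7, 270.3], 0.75)]
side controller [([466.7, 252.1], 0.85), ([418.5, 214.2], 0.6), ([376.4, 182.3], 0.6)]
side start_top [([384.2, 163.1], 0.62), ([220.1, 376.9], 0.59), ([415.5, 200.7], 0.44)]
{'time': 0.9, 'q': array([-6.94992645e+01,  4.97832227e+00,  1.00779624e+01,  9.50990015e+01,
        1.25353804e-03,  9.00014437e+01]), 'qd': array([ 0.03297771, -0.10513314, -0.06009643,  0.04353468, -0.00898784,
       -0.01323789]), 'joint_efforts': array([-8.94246314e-04, -5.20107472e+01,  4.64848065e+01,  1.89701394e-03,
        1.60096847e-04,  7.89316090e-06]), 'ee_pos': array([ 0.19262585, -0.51516327,  0.23128743]), 'tcp_rot': array([ 1.79999361e+02, -1.25355413e-03,  2.04992919e+01]), 'wrist_force': array([-0.15060473, -0.10978685,  0.67573491]), 'torque': array([ 0.03187714, -0.03892867, -0.03031164]), 'grasp_force': 0.0, 'opening': 0.08508875335568353}
```

View pics/top0.png

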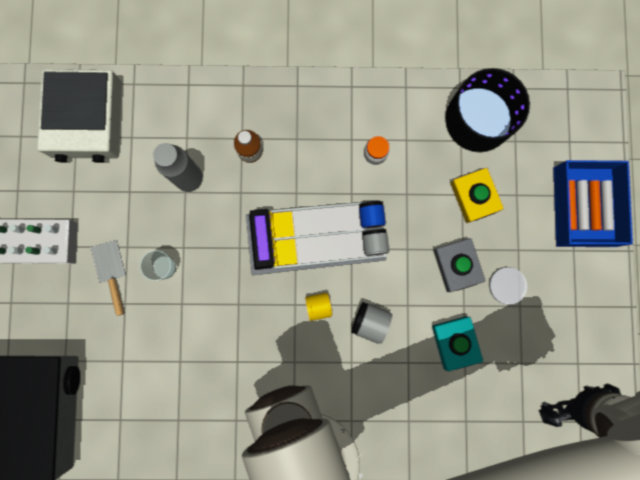

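View pics/side0.png

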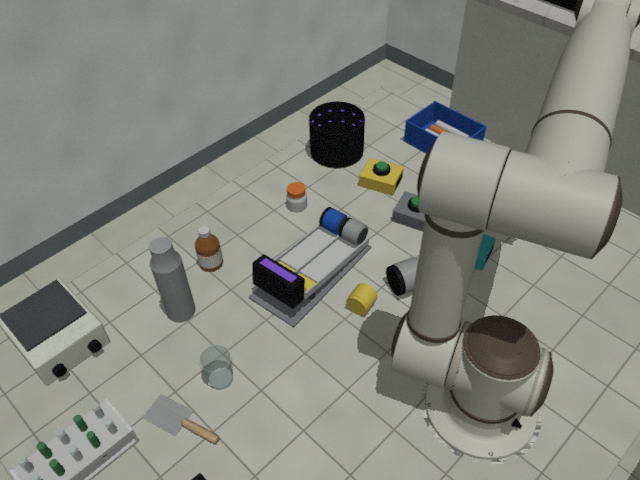

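```bash
cat >> h.py <<'E'
from scipy.spatial.transform import Rotation as Ro
def chute(p,X):
    return Ro.from_euler("ZY",[p[2],-0.12]).apply(np.atleast_2d(X))+[p[0],p[1],0.045]
E
python3 - <<'E'
from h import *
from scipy.optimize import least_squares
t,s=bot.camera("top"),bot.camera("side")
L={"chute":(0,0,0),"dip":(89.5,0,-6),"lamp":(151,0,62),"low_ledge":(-139,0,8),"st":(-115,33,30),"bl":(-115,-33,30)}
D=[(t,"chute",322.2,234.4),(t,"dip",286.1,237.5),(t,"lamp",263,242.4),(t,"low_ledge",381,231.5),(t,"st",374.5,240.5),(t,"bl",375.4,210.6),
(s,"chute",317.5,254.5),(s,"dip",292.8,278),(s,"lamp",279.7,270.3),(s,"low_ledge",349.5,226.9),(s,"st",349.2,231.3),(s,"bl",331,218)]
f=lambda p:np.concatenate([proj(c,chute(p,np.array(L[k])/1e3)[0])-[u,v] for c,k,u,v in D])
r=least_squares(f,[.45,0,1.6],loss="soft_l1"); print(r.x,np.round(f(r.x).reshape(-1,2),1).tolist())
np.save("p.npy",r.x)
b=onz(t,(464,264.6),.067); print("button",b, "proj side",proj(s,b))
print("big steel",onz(t,(370,322),.04),"yellow",onz(t,(319,306),.03),"caps",chute(r.x,[[-.115,.033,.03],[.0895,.033,.024]]))
W=[]
for c,box,n in((t,(235,170,515,350),"t"),(s,(240,180,460,330),"s")):
    k=2.85 if n=="t" else 3.6
    im=cv2.resize(c["color"][box[1]:box[3],box[0]:box[2],::-1],None,fx=k,fy=k,interpolation=cv2.INTER_CUBIC)
    q=lambda X:tuple(int(v) for v in (proj(c,X)-box[:2]+.5)*k)
    ch=lambda *X:q(chute(r.x,np.array(X)/1e3)[0])
    for pts in ([(-142,-64,0),(-142,64,0),(70,64,0),(70,-64,0)],[(129,-66,62),(129,66,62),(173,66,62),(173,-66,62)],[(-142,-2,10),(-142,2,10),(121,2,10),(121,-2,10)]):
        cv2.polylines(im,[np.array([ch(*P) for P in pts])],True,(0,0,255),1)
    cv2.circle(im,q(b),4,(255,0,255),-1)
    cv2.imwrite(f"pics/ov_{n}.png",im); print(im.shape)
E
```

```text
[ 0.54027637 -0.03254974  1.72219616] [[1.4, 0.2], [0.1, 2.3], [-1.5, -2.4], [-0.3, -4.8], [0.7, 0.0], [-4.5, 2.4], [-1.5, 1.1], [1.8, -1.8], [-0.4, -0.2], [-3.1, -0.5], [3.0, -1.5], [1.0, 1.6]]
button [ 0.46968577 -0.36116315  0.067     ] proj side [418.23418966 199.29532713]
big steel [ 0.33451558 -0.14306916  0.04      ] yellow [ 0.37117865 -0.02280385  0.03      ] caps [[ 0.52541533 -0.15394411  0.06101736]
 [ 0.49468568  0.04747284  0.07954165]]
(513, 798, 3)
(540, 792, 3)
```

View pics/ov_t.png

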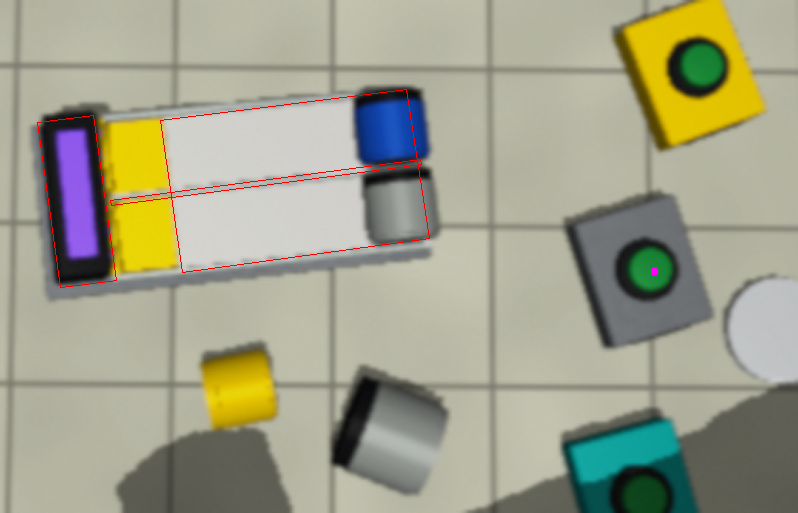

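View pics/ov_s.png

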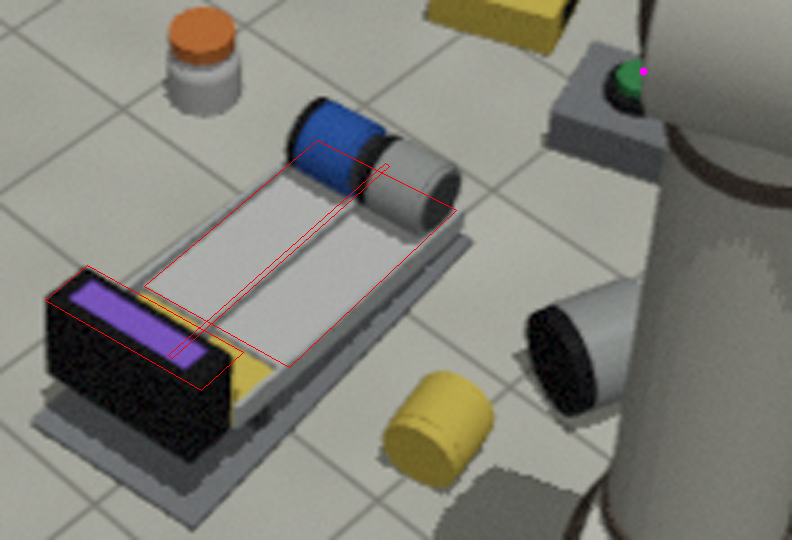

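```bash
cat > fit.py <<'E'
from h import *
from scipy.optimize import least_squares
t,s=bot.camera("top"),bot.camera("side")
T=[((171,193),(70,0,8)),((164,118),(70,-64,0)),((180,268),(70,64,0)),((77.5,194),(151,0,62)),((402,206),(-115,33,30)),((392,126),(-115,-33,30))]
S=[((137,322),(151,0,62)),((275,366),(70,64,0))]
D=[(t,X,np.array(u)/2.85+(235,170)) for u,X in T]+[(s,X,np.array(u)/3.6+(240,180)) for u,X in S]
f=lambda p:np.concatenate([proj(c,chute(p,np.array(X)/1e3)[0])-u for c,X,u in D])
r=least_squares(f,[.54,0,1.67],loss="soft_l1"); p=r.x; np.save("p.npy",p)
print(p,np.round(f(p).reshape(-1,2),1).tolist())
print("st, home, st-dirs",chute(p,[[-.115,.033,.03],[.0895,.033,.024]]))
k=3.3;o=(240,185)
im=cv2.resize(t["color"][185:285,240:480,::-1],None,fx=k,fy=k,interpolation=cv2.INTER_CUBIC)
q=lambda X:((proj(t,X)-o+.5)*k).astype(int)
P=lambda pts:np.array([q(x) for x in chute(p,np.array(pts)/1e3)])
for pts in ([(-142,-64,0),(-142,64,0),(70,64,0),(70,-64,0)],[(129,-66,62),(129,66,62),(173,66,62),(173,-66,62)],[(-142,0,10),(121,0,10)]): cv2.polylines(im,[P(pts)],True,(0,0,255),1)
k2=3.6
im2=cv2.resize(s["color"][180:330,240:460,::-1],None,fx=2.4,fy=2.4,interpolation=cv2.INTER_CUBIC)
for pts in ([(-142,-64,0),(-142,64,0),(70,64,0),(70,-64,0)],[(129,-66,62),(129,66,62),(173,66,62),(173,-66,62)],[(-142,0,10),(121,0,10)]):
    cv2.polylines(im2,[((np.array([proj(s,x) for x in chute(p,np.array(pts)/1e3)])-(240,180)+.5)*2.4).astype(int)],True,(0,0,255),1)
out=np.zeros((im.shape[0]+im2.shape[0],max(im.shape[1],im2.shape[1]),3),np.uint8)
out[:im.shape[0],:im.shape[1]]=im; out[im.shape[0]:,:im2.shape[1]]=im2
cv2.imwrite("pics/ov2.png",out[:600,:800])
E
python3 fit.py
```

```text
[ 0.54023744 -0.03403025  1.68959445] [[0.4, -0.6], [-0.4, -0.5], [-0.1, 0.4], [-0.3, -0.1], [-0.4, -0.1], [-0.3, 0.4], [0.2, -0.5], [2.7, -0.2]]
st, home, st-dirs [[ 0.52142734 -0.15487571  0.06101736]
 [ 0.49727939  0.04743588  0.07954165]]
```

View pics/ov2.png

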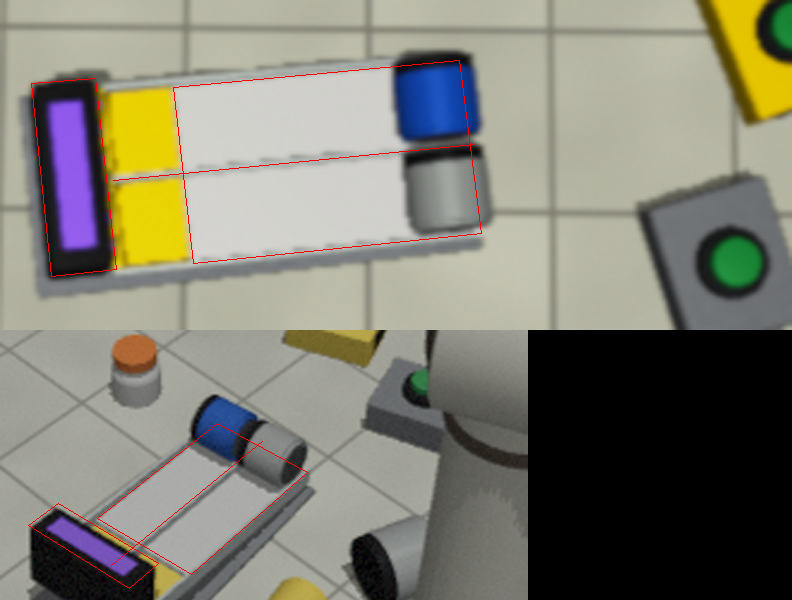

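In the top view, the steel-coloured cap candidates are:
- the small drum in the near lane, at (374,241)
- the larger steel drum on the bench, at (371,321)
- the yellow cap, at (319,306)

The one meant is (374,241): it is bare steel, the smaller of the two and in the gutter, as the crop confirms. For the controller, the grey box at (463,264) is meant. The yellow one at (480,192) and the turquoise one at (459,344) are look-alikes.

send_rows(moves=[0.96, 0.84, -0.3, 0, 0, 0.634, 1, 0.96, 0.84, -0.3, 0, 0, 0.634, 1, 0.96, 0.84, -0.3, 0, 0, 0.634, 1, 0.96, 0.84, -0.3, 0, 0, 0.634, 1, 0.96, 0.84, -0.3, 0, 0, 0.634, 1, 0.96, 0.84, -0.3, 0, 0, 0.634, 1, 0.96, 0.84, -0.3, 0, 0, 0.634, 1, 0.96, 0.84, -0.3, 0, 0, 0.634, 1], squeeze=40)

```text
time: 2.1
ee_pos: [0.3853, -0.3464, 0.1711]
tcp_rot: [180.0, 0.0, 64.3]
wrist_force: [0.4, -0.4, 0.7]
opening: 0.0001
grasp_force: 0.0
```

send_rows(moves=[0.96, 0.85, -0.3, 0, 0, 0.634, 1, 0.96, 0.85, -0.3, 0, 0, 0.634, 1, 0.96, 0.85, -0.3, 0, 0, 0.634, 1, 0.96, 0.85, -0.3, 0, 0, 0.634, 1, 0.96, 0.85, -0.3, 0, 0, 0.634, 1, 0.96, 0.85, -0.3, 0, 0, 0.634, 1, 0, 0, 0, 0, 0, 0, 1, 0, 0, 0, 0, 0, 0, 1])

```text
time: 3.1
ee_pos: [0.5284, -0.2198, 0.1264]
tcp_rot: [-180.0, 0.0, 96.7]
wrist_force: [-0.2, 0.2, -0.3]
opening: -0.0
grasp_force: 0.0
```

send_rows(moves=[0, 0, -0.79, 0, 0, 0, 1, 0, 0, -0.79, 0, 0, 0, 1, 0, 0, -0.79, 0, 0, 0, 1, 0, 0, -0.79, 0, 0, 0, 1, 0, 0, 0, 0, 0, 0, 1, -0.035, 0.296, 0.036, 0, 0, 0, 1, -0.035, 0.296, 0.036, 0, 0, 0, 1])

```text
time: 3.98
ee_pos: [0.5272, -0.2047, 0.0504]
tcp_rot: [179.9, 0.0, 96.8]
wrist_force: [0.3, 0.2, -0.5]
opening: 0.0
grasp_force: 0.0
```

send_rows(moves=[-0.024, 0.197, 0.024, 0, 0, 0, 1, -0.024, 0.197, 0.024, 0, 0, 0, 1, -0.024, 0.197, 0.024, 0, 0, 0, 1, -0.024, 0.197, 0.024, 0, 0, 0, 1])

```text
time: 4.47
ee_pos: [0.5246, -0.185, 0.0517]
tcp_rot: [180.0, 0.0, 96.8]
wrist_force: [1.1, -1.5, 1.1]
opening: 0.0005
grasp_force: 0.8
```

```bash
python3 - <<'E'
from h import *
o=bot.get_obs(); p=np.load("p.npy"); print(o["ee_pos"],o["wrist_force"])
im=[]
for n,b in(("top",(330,180,450,290)),("side",(300,150,420,260))):
    c=bot.camera(n); print(n,[(np.round(r["pixel"],1).tolist(),round(r["p"],2)) for r in bot.landmark_of(n,"cap_steel")[:2]],proj(c,o["ee_pos"]))
    im.append(cv2.resize(c["color"][b[1]:b[3],b[0]:b[2],::-1],None,fx=3.3,fy=3.3,interpolation=cv2.INTER_CUBIC))
cv2.imwrite("pics/c1.png",np.hstack(im))
E
```

```text
[ 0.5245629  -0.18500529  0.05170809] [ 1.14869465 -1.51309424  1.08444835]
top [([321.9, 305.6], 0.93), ([370.5, 241.2], 0.59)] [387.88599392 241.34499555]
side [([406.0, 275.0], 0.94), ([360.3, 299.5], 0.71)] [360.27081989 226.31658181]
```

View pics/c1.png

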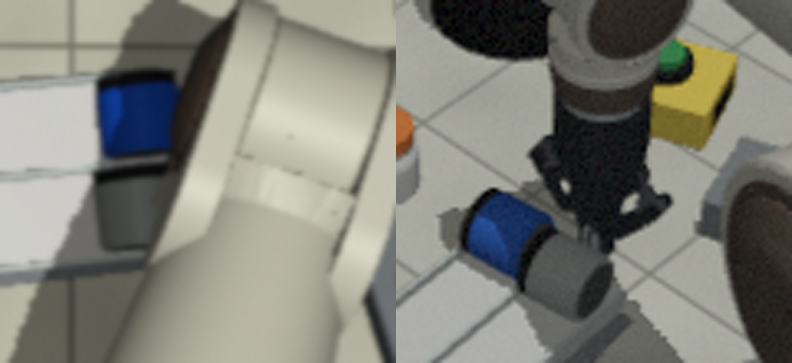

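```bash
python3 - <<'E'
from h import *
from scipy.optimize import least_squares
c=bot.camera("side");o=bot.get_obs();e=o["ee_pos"];a=np.radians(6.8);v=np.array([np.cos(a),np.sin(a),0])
for px in((345.2,200),(340,195),(380,212)):
    r=least_squares(lambda q:proj(c,e+q[0]*v+[0,0,q[1]])-px,[0,.06]);print(px,r.x)
E
```

```text
(345.2, 200) [0.05144487 0.06837456]
(340, 195) [0.06864943 0.07674627]
(380, 212) [-0.05832002  0.08880118]
```

send_rows(moves=[-0.028, 0.237, 0.0288, 0, 0, 0, 1, -0.028, 0.237, 0.0288, 0, 0, 0, 1, -0.028, 0.237, 0.0288, 0, 0, 0, 1, -0.028, 0.237, 0.0288, 0, 0, 0, 1, -0.028, 0.237, 0.0288, 0, 0, 0, 1, -0.028, 0.237, 0.0288, 0, 0, 0, 1, -0.028, 0.237, 0.0288, 0, 0, 0, 1, -0.028, 0.237, 0.0288, 0, 0, 0, 1])

```text
time: 5.72
ee_pos: [0.5188, -0.1374, 0.0573]
tcp_rot: [180.0, 0.0, 96.8]
wrist_force: [0.1, -1.6, 1.2]
opening: -0.0
grasp_force: 0.8
```

```bash
python3 - <<'E'
from h import *
o=bot.get_obs(); print(o["ee_pos"],o["wrist_force"])
im=[]
for n,b in(("top",(250,180,420,290)),("side",(240,170,410,330))):
    c=bot.camera(n)
    im.append(cv2.resize(c["color"][b[1]:b[3],b[0]:b[2],::-1],(395,360),interpolation=cv2.INTER_CUBIC))
cv2.imwrite("pics/c2.png",np.hstack(im))
E
```

```text
[ 0.51883923 -0.1373789   0.05731857] [ 0.08802894 -1.62517228  1.24953382]
```

View pics/c2.png

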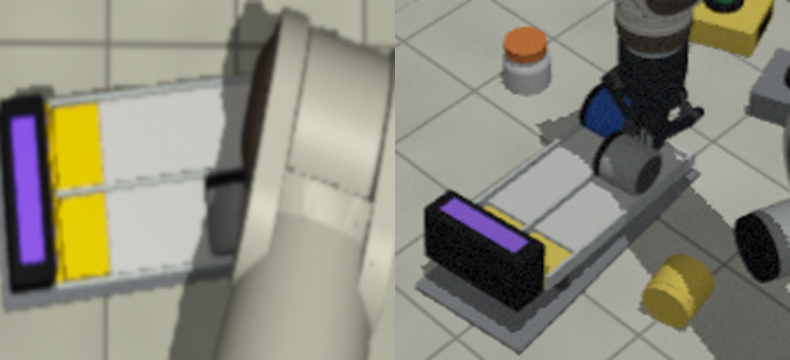

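send_rows(moves=[-0.028, 0.237, 0.0288, 0, 0, 0, 1, -0.028, 0.237, 0.0288, 0, 0, 0, 1, -0.028, 0.237, 0.0288, 0, 0, 0, 1, -0.028, 0.237, 0.0288, 0, 0, 0, 1, -0.028, 0.237, 0.0288, 0, 0, 0, 1, -0.028, 0.237, 0.0288, 0, 0, 0, 1, -0.028, 0.237, 0.0288, 0, 0, 0, 1, -0.028, 0.237, 0.0288, 0, 0, 0, 1])

```text
time: 6.82
ee_pos: [0.5132, -0.09, 0.0631]
tcp_rot: [180.0, -0.0, 96.8]
wrist_force: [-0.4, -1.3, 0.7]
opening: 0.0001
grasp_force: 0.8
```

send_rows(moves=[-0.028, 0.237, 0.0288, 0, 0, 0, 1, -0.028, 0.237, 0.0288, 0, 0, 0, 1, -0.028, 0.237, 0.0288, 0, 0, 0, 1, -0.028, 0.237, 0.0288, 0, 0, 0, 1, -0.028, 0.237, 0.0288, 0, 0, 0, 1, -0.028, 0.237, 0.0288, 0, 0, 0, 1, -0.028, 0.237, 0.0288, 0, 0, 0, 1, -0.028, 0.237, 0.0288, 0, 0, 0, 1])

```text
time: 7.82
ee_pos: [0.5076, -0.0426, 0.0688]
tcp_rot: [-180.0, 0.0, 96.8]
wrist_force: [0.6, -1.4, 1.1]
opening: -0.0003
grasp_force: 0.8
```

send_rows(moves=[-0.019, 0.158, 0.0192, 0, 0, 0, 1, -0.019, 0.158, 0.0192, 0, 0, 0, 1, -0.019, 0.158, 0.0192, 0, 0, 0, 1, -0.019, 0.158, 0.0192, 0, 0, 0, 1, -0.019, 0.158, 0.0192, 0, 0, 0, 1, -0.019, 0.158, 0.0192, 0, 0, 0, 1, -0.019, 0.158, 0.0192, 0, 0, 0, 1, -0.019, 0.158, 0.0192, 0, 0, 0, 1])

```text
time: 8.82
ee_pos: [0.5038, -0.0111, 0.0726]
tcp_rot: [180.0, -0.0, 96.8]
wrist_force: [-0.6, -1.0, 0.6]
opening: 0.0001
grasp_force: 0.4
```

```bash
cat > look.py <<'E'
import sys
from h import *
o=bot.get_obs(); print(o["ee_pos"],o["wrist_force"])
im=[]
for n,b in(("top",(240,190,400,290)),("side",(240,190,400,330))):
    c=bot.camera(n)
    im.append(cv2.resize(c["color"][b[1]:b[3],b[0]:b[2],::-1],(395,340),interpolation=cv2.INTER_CUBIC))
cv2.imwrite(sys.argv[1],np.hstack(im))
E
python3 look.py pics/c3.png
```

```text
[ 0.5038286  -0.01107979  0.07262822] [-0.58735679 -0.97818121  0.56644545]
```

View pics/c3.png

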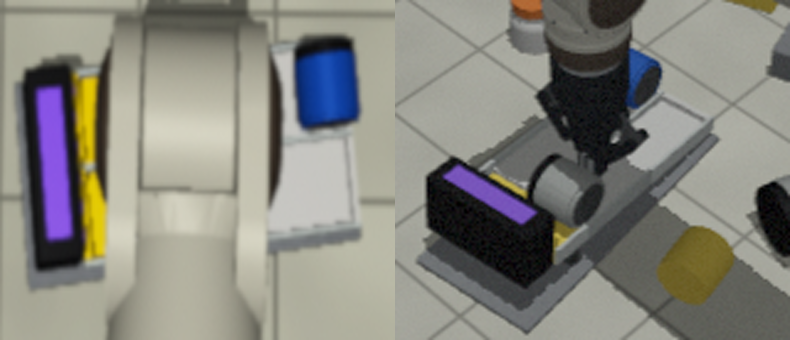

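send_rows(moves=[-0.012, 0.1, 0, 0, 0, 0, 1, -0.012, 0.1, 0, 0, 0, 0, 1, -0.012, 0.1, 0, 0, 0, 0, 1, -0.012, 0.1, 0, 0, 0, 0, 1])

```text
time: 9.43
ee_pos: [0.5026, -0.0012, 0.0726]
tcp_rot: [-180.0, -0.0, 96.8]
wrist_force: [-0.6, -0.0, -0.2]
opening: -0.0002
grasp_force: 0.0
```

send_rows(moves=[-0.012, 0.1, 0, 0, 0, 0, 1, -0.012, 0.1, 0, 0, 0, 0, 1, 0, 0, 0, 0, 0, 0, 1, 0, 0, 0, 0, 0, 0, 1])

```text
time: 9.93
ee_pos: [0.502, 0.0036, 0.0726]
tcp_rot: [-180.0, 0.0, 96.8]
wrist_force: [0.1, -0.1, 0.7]
opening: -0.0001
grasp_force: 0.0
```

```bash
python3 look.py pics/c4.png
```

```text
[0.50204475 0.00362217 0.07260564] [ 0.08665445 -0.14362959  0.65904606]
```

View pics/c4.png

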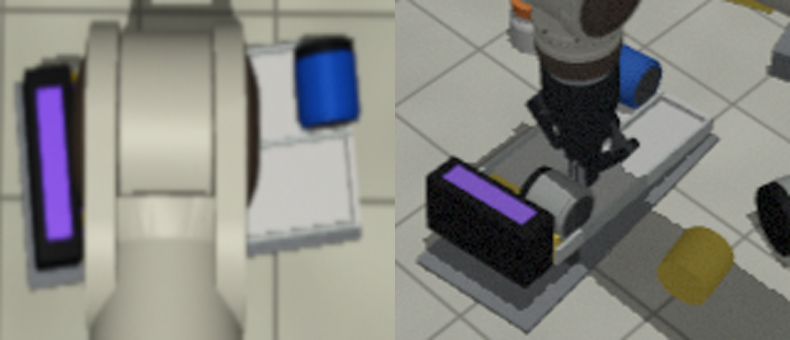

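send_rows(moves=[0.09, -0.8, 0, 0, 0, 0, 1, 0.09, -0.8, 0, 0, 0, 0, 1, 0, 0, 0.9, 0, 0, 0, 1, 0, 0, 0.9, 0, 0, 0, 1, 0, 0, 0.9, 0, 0, 0, 1, 0, 0, 0.9, 0, 0, 0, 1, -0.11, -1, 0, 0, 0, 0, 1, -0.11, -1, 0, 0, 0, 0, 1])

```text
time: 11.02
ee_pos: [0.5012, -0.0869, 0.163]
tcp_rot: [180.0, 0.0, 96.8]
wrist_force: [-1.0, 0.3, 0.8]
opening: 0.0001
grasp_force: 0.0
```

send_rows(moves=[-0.11, -1, 0, 0, 0, 0, 1, -0.11, -1, 0, 0, 0, 0, 1, -0.11, -1, 0, 0, 0, 0, 1, -0.11, -1, 0, 0, 0, 0, 1, -0.11, -1, 0, 0, 0, 0, 1, -0.11, -1, 0, 0, 0, 0, 1, -0.11, -1, 0, 0, 0, 0, 1, -0.11, -1, 0, 0, 0, 0, 1])

```text
time: 12.02
ee_pos: [0.4789, -0.2873, 0.1626]
tcp_rot: [-180.0, -0.0, 96.8]
wrist_force: [-0.1, -0.3, -0.3]
opening: -0.0003
grasp_force: 0.0
```

```bash
python3 - <<'E'
from h import *
print(bot.get_obs()["ee_pos"])
C={}
im=[]
for n in("top","side"):
    C[n]=c=bot.camera(n)
    for q in("cap_steel","start_top"): print(n,q,[(np.round(r["pixel"],1).tolist(),round(r["p"],2)) for r in bot.landmark_of(n,q)[:4]])
    print("home",proj(c,chute(np.load("p.npy"),[.0895,.033,.024])[0]))
    b=(240,190,400,290) if n=="top" else (240,190,400,330)
    im.append(cv2.resize(c["color"][b[1]:b[3],b[0]:b[2],::-1],(395,300),interpolation=cv2.INTER_CUBIC))
g=cv2.resize(C["side"]["color"][120:260,350:510,::-1],(395,300)); h=cv2.resize(C["top"]["color"][190:330,400:560,::-1],(395,300))
cv2.imwrite("pics/c5.png",np.vstack([np.hstack(im),np.hstack([g,h])]))
E
```

```text
[ 0.47888401 -0.28726197  0.16257627]
top cap_steel [([315.9, 306.9], 0.86), ([288.5, 253.0], 0.65), ([370.3, 320.4], 0.55)]
top start_top [([482.7, 190.2], 0.72)]
home [289.24205441 251.27512198]
side cap_steel [([405.1, 274.6], 0.76), ([360.0, 300.5], 0.64), ([306.1, 274.7], 0.56)]
side start_top [([384.7, 164.9], 0.48)]
home [304.81050367 272.95067705]
```

View pics/c5.png

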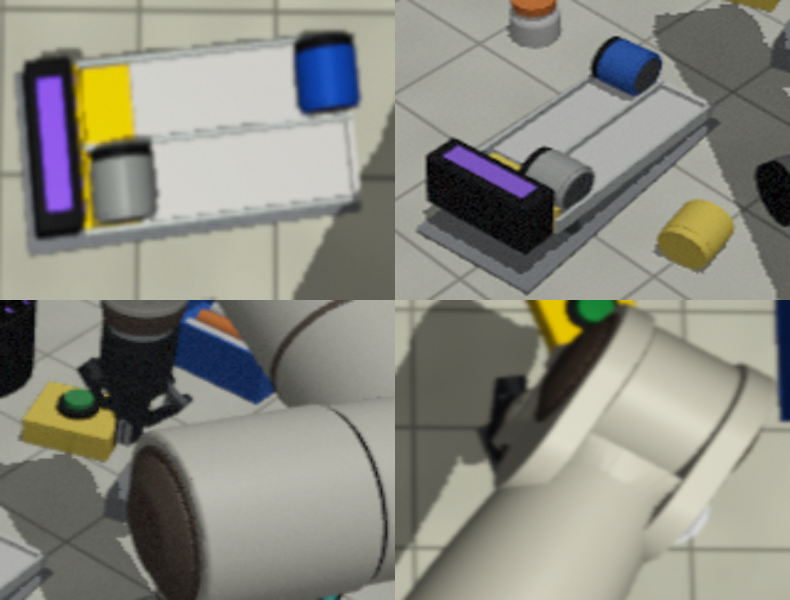

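send_rows(moves=[-0.12, -0.98, -0.4, 0, 0, 0, 1, -0.12, -0.98, -0.4, 0, 0, 0, 1, -0.12, -0.98, -0.4, 0, 0, 0, 1, 0, 0, -0.6, 0, 0, 0, 1, 0, 0, -0.6, 0, 0, 0, 1, 0, 0, -0.6, 0, 0, 0, 1, 0, 0, 0, 0, 0, 0, 1])

```text
time: 13.2
ee_pos: [0.4696, -0.3589, 0.086]
tcp_rot: [-179.9, -0.1, 96.8]
wrist_force: [0.2, -0.3, 0.4]
opening: 0.0
grasp_force: 0.0
```

send_rows(moves=[0, 0, -0.16, 0, 0, 0, 1, 0, 0, -0.16, 0, 0, 0, 1, 0, 0, -0.08, 0, 0, 0, 1, 0, 0, -0.08, 0, 0, 0, 1])

```text
time: 13.7
ee_pos: [0.4701, -0.3599, 0.0756]
tcp_rot: [180.0, 0.0, 96.8]
wrist_force: [0.1, 0.2, -1.0]
opening: -0.0002
grasp_force: 0.0
```

send_rows(moves=[0, 0, -0.08, 0, 0, 0, 1, 0, 0, -0.08, 0, 0, 0, 1, 0, 0, -0.08, 0, 0, 0, 1, 0, 0, -0.08, 0, 0, 0, 1, 0, 0, -0.08, 0, 0, 0, 1, 0, 0, 0, 0, 0, 0, 1])

```text
time: 14.45
ee_pos: [0.4701, -0.3599, 0.0657]
tcp_rot: [180.0, 0.0, 96.8]
wrist_force: [0.6, 0.4, 1.8]
opening: 0.0002
grasp_force: 1.1
```

send_rows(moves=[0, 0, -0.08, 0, 0, 0, 1, 0, 0, -0.08, 0, 0, 0, 1, 0, 0, 0, 0, 0, 0, 1])

```text
time: 14.82
ee_pos: [0.4701, -0.3599, 0.0617]
tcp_rot: [180.0, 0.0, 96.8]
wrist_force: [-1.6, 0.5, 3.5]
opening: 0.0002
grasp_force: 2.2
```

Contact was made at about 0.067, and the force is building as expected. Continuing to the bottom stop.

send_rows(moves=[0, 0, -0.04, 0, 0, 0, 1, 0, 0, -0.04, 0, 0, 0, 1, 0, 0, 0, 0, 0, 0, 1])

```text
time: 15.2
ee_pos: [0.4702, -0.36, 0.0609]
tcp_rot: [180.0, 0.0, 96.8]
wrist_force: [-3.9, 2.7, 12.8]
opening: -0.0003
grasp_force: 6.5
```

send_rows(moves=[0, 0, 0, 0, 0, 0, 1, 0, 0, 0.2, 0, 0, 0, 1, 0, 0, 0.4, 0, 0, 0, 1, 0, 0, 0.9, 0, 0, 0, 1, 0, 0, 0.9, 0, 0, 0, 1, 0, 0, 0.9, 0, 0, 0, 1, 0, 0, 0, 0, 0, 0, 1, 0, 0, 0, 0, 0, 0, 1])

```text
time: 16.2
ee_pos: [0.4699, -0.3597, 0.141]
tcp_rot: [-180.0, -0.0, 96.8]
wrist_force: [0.5, -0.4, -0.0]
opening: 0.0
grasp_force: 0.0
```

```bash
python3 - <<'E'
from h import *
o=bot.get_obs();print(o["ee_pos"],o["wrist_force"])
for n in("top","side"):
    c=bot.camera(n)
    for q in("cap_steel","cap_blue"): print(n,q,[(np.round(r["pixel"],1).tolist(),round(r["p"],2)) for r in bot.landmark_of(n,q)[:4]])
print(bot.job_done())
E
```

```text
[ 0.46986783 -0.35969134  0.1410379 ] [ 0.53372523 -0.42623434 -0.03743154]
top cap_steel [([322.4, 303.6], 0.85), ([285.6, 248.6], 0.71), ([371.5, 322.9], 0.65)]
top cap_blue [([372.3, 214.3], 0.58), ([285.6, 239.3], 0.19)]
side cap_steel [([307.8, 275.5], 0.86), ([403.6, 274.0], 0.84), ([357.3, 299.9], 0.7)]
side cap_blue [([329.4, 219.0], 0.75)]
the job is handed in; nothing more can be done
None
```

The steel cap is in the dip and stayed there after I backed off; the green button was then pressed to its stop (12.8 N) and released, the blue cap is still at its low end, and the job was handed in at about 16 s.

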